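Put the mixed-up forming punches back in their own holders

TASK

The three forming punches stand in each other's holders. Using the empty grey holder as the free spot to park one on the way, set every punch upright into the holder of its own colour, so that it stands flat in the recess and the grey holder is left empty. Do not tip a punch over, and leave the rivet tin and the copper pine cone standing where they are.

Things in the scene. Friction and masses are not known exactly. Their poses are not given: they have to be found in the camera images.
- punch_red: loose forming punch for sheet metal, upright, 84 mm tall, about 0.35 kg: steel foot disc 40 mm across and 12 mm high, round red plastic grip sleeve 34 mm across from 12 to 56 mm height, then a bare ball-shaped steel head, at most 27 mm across, up to 84 mm. Grip it by the sleeve. Origin: centre of its underside; z up along the punch
- punch_yellow: loose forming punch for sheet metal, upright, 84 mm tall, about 0.35 kg: steel foot disc 40 mm across and 12 mm high, round yellow plastic grip sleeve 34 mm across from 12 to 56 mm height, then a bare flat, disc-shaped steel head, at most 27 mm across, up to 84 mm. Grip it by the sleeve. Origin: centre of its underside; z up along the punch
- punch_blue: loose forming punch for sheet metal, upright, 84 mm tall, about 0.35 kg: steel foot disc 40 mm across and 12 mm high, round blue plastic grip sleeve 34 mm across from 12 to 56 mm height, then a bare pointed, conical steel head, at most 27 mm across, up to 84 mm. Grip it by the sleeve. Origin: centre of its underside; z up along the punch
- holder_red: round red punch holder fixed to the bench, 84 mm across, 12 mm high, with a round recess 62 mm across in its top whose flat floor lies 5 mm above the bench (rim wall 10.5 mm thick, standing 7 mm above that floor). At the start a punch of another colour stands in it. Origin: centre of its underside, at bench height; z up
- holder_yellow: round yellow punch holder fixed to the bench, 84 mm across, 12 mm high, with a round recess 62 mm across in its top whose flat floor lies 5 mm above the bench (rim wall 10.5 mm thick, standing 7 mm above that floor). At the start a punch of another colour stands in it. Origin: centre of its underside, at bench height; z up
- holder_blue: round blue punch holder fixed to the bench, 84 mm across, 12 mm high, with a round recess 62 mm across in its top whose flat floor lies 5 mm above the bench (rim wall 10.5 mm thick, standing 7 mm above that floor). At the start a punch of another colour stands in it. Origin: centre of its underside, at bench height; z up
- holder_grey: round grey punch holder fixed to the bench, 84 mm across, 12 mm high, with a round recess 62 mm across in its top whose flat floor lies 5 mm above the bench (rim wall 10.5 mm thick, standing 7 mm above that floor). This is the spare holder, empty at the start. Origin: centre of its underside, at bench height; z up
- rivet_tin: closed round metal tin, loose, 52 mm across, 45 mm high, stands on the bench among the holders, not to be moved. Origin: centre of its underside
- copper_cone: copper and brass model of a pine cone on a round foot, loose, easily upset, about 50 mm across, 74 mm high, stands among the holders, not to be moved. Origin: centre of its underside

How it is judged:
By the outcome, as a careful person would: the job done as asked, in the order asked, and still so for the second after the job is handed in, with the robot touching nothing.
It also fails if it takes over 112 s, if anything falls off the work surface, if the arm or the gripper's body presses on something with over 40 N, if the wrist force passes 120 N, or if a joint passes its speed limit or range.

ROBOT

A 7-joint arm with a two-finger parallel gripper is mounted at the origin on the work surface. World frame = base frame: x ahead of the robot, y to its left, z up, the work surface at z = 0. Lengths are in m, angles in rad, forces in N, time in s.
With the tool pointing down it reaches from about 0.425 to 0.925 m from the base axis. Payload 6.8 kg.
Tool frame: the origin (TCP) lies midway between the tips of the shut fingers; the grasp point (between the pads) lies r.grip_point_offset behind it (r.grip_point_offset is the distance from the TCP to the grasp point, in m); z points along the fingers, y is the line along which they close (so a half turn about z gives the same grasp; the last joint's range is limited). The gripper opens to 85 mm and grips with 20 to 120 N. Pads are 22 mm wide; open, the fingers measure 114 mm over their backs; the gripper's body (76 mm by 85 mm) begins 54 mm behind the grasp point. The pads swing forward as they close: fully open they stand 13 mm farther back than shut.
Start: joints at [-1.336, 0.477, 0.022, 1.555, -0.011, 1.109, -0.083], TCP at [0.227, 0.636, 0.231] pointing down, gripper open.
Joint ranges: [-2.96, 2.96], [-0.34, 2.1], [-1.41, 1.46], [0.24, 2.44], [-1.37, 4.51], [0.17, 1.92], [-2.96, 2.96]. Speed limits (rad/s): [2.39, 2.39, 3.14, 3.14, 3.14, 3.14, 3.14].

INTERFACE

Orientations are given as a rotation vector (axis times angle).
In Python, from bench import r gives the robot as it stands. The module is installed in compiled form; this text tells all that it offers.
- The arm moves only by the shell command python3 -m crank 'ROWS' [FORCE]. ROWS is JSON, a list of rows, each a list of 5 numbers: the shift along the world's x, y, z in units of 200 mm (1.0 is 200 mm), then the turn about the world's z in units of 45 degrees (1.0 is 45 degrees), then the opening, from -1 (shut) to 1 (fully open). In form: [[dx, dy, dz, turn, jaw], ...]. A call has 1 to 8 rows; each row shifts and turns the commanded pose from where the row before left it; what a row does not reach is not made up. A row lasts 1/12 s, in which the tool goes at most 41.7 mm and 7.16 degrees, less where a joint would pass 70% of its speed; a pose out of reach is approached as far as the arm can. A call with a number of a shift or a turn outside -1 to 1 is refused whole. A call with a gripper value outside its range is refused whole. The fingers move at their own pace and stop on an object; FORCE is the grip in N (left out, the last holds). Time passes only in rows, so rows that do not move let the fingers close. It gives the time, the measured TCP pose, the force, the opening and the grip force at its end, in the units of the state.
- r.get_obs(): the state, without advancing time (a new reading comes with each control period).
- r.grab_frame(name): name is "scene" or "top"; returns the picture (384x512x3 uint8, blue, green, red); there is no depth.
- r.camera_model(name): a dict with "fx", "fy", "cx", "cy" (pixels), "R" (3x3) and "t" (3): a world point X has camera coordinates R X + t. Camera axes: x right, y down, z forward; pixel columns grow to the right and rows downward; lengths in m; the calibration is good to about 2 mm. A picture is of the moment at which its call begins. camera_model takes no time and is no camera call.
- r.hand_in(): hands the job in; it is judged then, once.
The state is a dict: "clock": time; "joints": joint angles; "qvel": joint speeds; "tau": joint torques, N m; "tcp_pos": TCP position; "orientation": TCP orientation; "contact_force": force on the tool from outside, world axes, zero at the start; "moment": the same for the moment, N m; "grip_width": finger opening in m; "gripper_force": force on a finger pad.
Only numpy, scipy, OpenCV 4.12 (cv2) and the standard library are available. Lean on these libraries where they do the work, as an engineer would, in place of code of your own. Each camera call takes 0.05 s, during which the arm holds its last target. There are 200 camera calls.

## Working session

There is one attempt and no reset: what is moved stays moved. The work goes in short steps, Python scripts to look and compute and a shell command to move; the robot and the scene stay as the last step left them, time stands still between calls to the robot, and variables do not carry over. Pictures are saved under pics/ and viewed, at most 14 in all, crops included, and the job is handed in when it is done.

```bash
mkdir -p pics; python3 - <<'E'
from bench import r
import cv2
for n in("scene","top"):
    cv2.imwrite(f"pics/{n}0.png",r.grab_frame(n))
    m=r.camera_model(n);print(n,m)
o=r.get_obs();print({k:o[k] for k in("clock","tcp_pos","orientation","grip_width")},r.grip_point_offset)
E
```

```text
scene {'fx': 442.93288879965513, 'fy': 442.93288879965513, 'cx': 251.3167582025964, 'cy': 185.43637864360807, 'R': array([[-0.4803896 ,  0.87704031, -0.00511231],
       [ 0.64869612,  0.35138144, -0.67507364],
       [-0.59027042, -0.32761469, -0.73773263]]), 't': array([ 0.27771471, -0.30535653,  1.22694106])}
top {'fx': 366.5402262260214, 'fy': 366.5402262260214, 'cx': 257.0553613808666, 'cy': 194.3326538871923, 'R': array([[-0.02272874, -0.99916281,  0.03401603],
       [-0.99009784,  0.01778189, -0.13924823],
       [ 0.13852679, -0.03684414, -0.9896731 ]]), 't': array([-0.00917101,  0.54609998,  0.80517426])}
{'clock': 0.1, 'tcp_pos': array([0.22669857, 0.63524111, 0.23042622]), 'orientation': array([-5.35755951e-01, -3.09539250e+00,  2.52582091e-03]), 'grip_width': 0.08564163100773965} 0.0187
```

View pics/scene0.png

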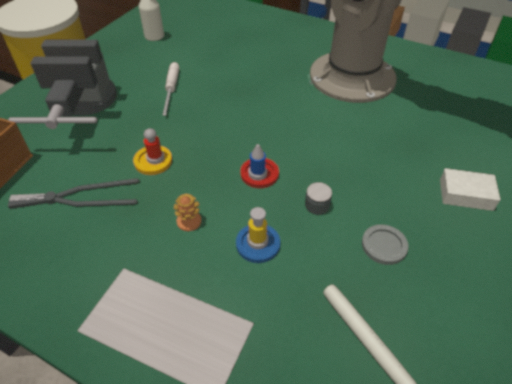

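View pics/top0.png

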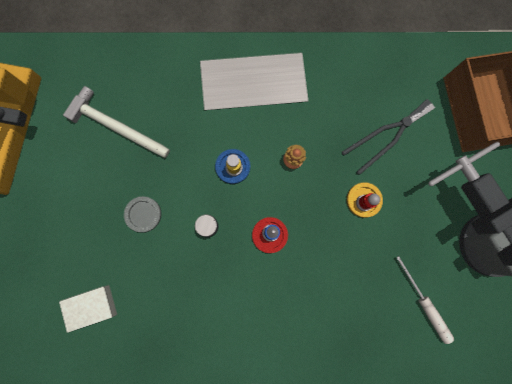

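```bash
cat >h.py <<'E'
from bench import r
import cv2,numpy as np
HSV={'red':[((0,130,60),(7,255,255)),((172,130,60),(180,255,255))],'yellow':[((18,130,80),(35,255,255))],'blue':[((105,130,40),(125,255,255))]}
def mask(im,c):
    h=cv2.cvtColor(im,cv2.COLOR_BGR2HSV);m=0
    for a,b in HSV[c]: m=m|cv2.inRange(h,a,b)
    return m
def cast(n,uv,z):
    m=r.camera_model(n);d=m['R'].T@[(uv[0]-m['cx'])/m['fx'],(uv[1]-m['cy'])/m['fy'],1]
    C=-m['R'].T@m['t'];return (C+d*(z-C[2])/d[2])[:2]
def proj(n,X):
    m=r.camera_model(n);p=m['R']@np.array(X)+m['t'];return np.array([m['fx']*p[0]/p[2]+m['cx'],m['fy']*p[1]/p[2]+m['cy']])
def blobs(im,c,near=None):
    cs,_=cv2.findContours(mask(im,c),cv2.RETR_EXTERNAL,cv2.CHAIN_APPROX_NONE)
    return [k for k in cs if cv2.contourArea(k)>25]
E
python3 - <<'E'
from h import *
roi={'scene':(120,110,420,270),'top':(110,130,400,260)}
for n in roi:
    im=cv2.imread(f'pics/{n}0.png');x0,y0,x1,y1=roi[n]
    for c in HSV:
        for k in blobs(im,c):
            (u,v),(a,b),t=cv2.minAreaRect(k)
            if not(x0<u<x1 and y0<v<y1):continue
            hull=cv2.convexHull(k);M=cv2.moments(hull);g=(M['m10']/M['m00'],M['m01']/M['m00'])
            print(n,c,len(k),np.round(g,1),np.round((a,b)),'z.01',cast(n,g,.010).round(4),'z.039',cast(n,g,.039).round(4))
E
python3 - <<'E'
import cv2,numpy as np
s=cv2.imread('pics/scene0.png');t=cv2.imread('pics/top0.png')
f=lambda im,x,y,w=50:cv2.resize(im[y-25:y+25,x-25:x+25],(250,250),interpolation=cv2.INTER_NEAREST)
a=np.hstack([f(s,153,150),f(s,258,165),f(s,258,232)]);b=np.hstack([f(t,365,200),f(t,270,235),f(t,233,167)])
cv2.imwrite('pics/crop.png',np.vstack([a,b]))
E
```

```text
scene red 131 [259.3 172.5] [28. 37.] z.01 [ 0.4617 -0.0439] z.039 [ 0.4867 -0.0309]
scene red 60 [152.7 147.1] [21. 14.] z.01 [ 0.5066 -0.2976] z.039 [ 0.5297 -0.274 ]
scene yellow 73 [257.2 229.9] [18. 23.] z.01 [0.6002 0.0251] z.039 [0.6194 0.0352]
scene yellow 80 [185.4 201.9] [14. 23.] z.01 [ 0.6075 -0.1376] z.039 [ 0.6264 -0.1207]
scene yellow 126 [152.4 159.6] [28. 39.] z.01 [ 0.5399 -0.273 ] z.039 [ 0.5616 -0.2504]
scene blue 149 [257.7 243.1] [33. 41.] z.01 [0.627  0.0406] z.039 [0.645 0.05 ]
scene blue 55 [257.1 164.1] [14. 17.] z.01 [ 0.4411 -0.0604] z.039 [ 0.4669 -0.0467]
top red 99 [269.6 234.8] [35. 35.] z.01 [ 0.4535 -0.0486] z.039 [ 0.4527 -0.0466]
top red 51 [367.2 201.4] [14. 15.] z.01 [ 0.528  -0.2852] z.039 [ 0.5247 -0.2752]
top yellow 98 [364.5 199.7] [34. 35.] z.01 [ 0.5323 -0.2789] z.039 [ 0.5288 -0.2692]
top yellow 36 [233.9 166.1] [ 7. 14.] z.01 [0.6191 0.0328] z.039 [0.6127 0.0321]
top yellow 54 [295.1 154.5] [19. 19.] z.01 [ 0.6456 -0.116 ] z.039 [ 0.6383 -0.1117]
top blue 96 [232.2 166.2] [33. 34.] z.01 [0.6191 0.0368] z.039 [0.6127 0.0359]
```

View pics/crop.png

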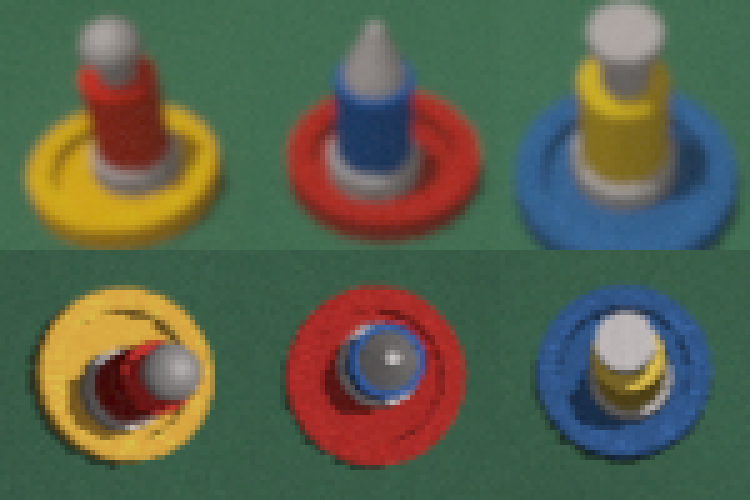

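```bash
python3 - <<'E'
from h import *
P={'red':(.0755,(149.1,133.1),(373.1,198.7)),'blue':(.088,(257.7,144.2),(272.5,231.3)),'yel':(.089,(257.5,213.1),(232.5,159.3)),'grey':(.009,(385,244),(142,214)),'tin':(.045,(319,192),(205.5,225)),'cone':(.04,(187,208),(294.5,156.5))}
for k,(z,s,t) in P.items(): print(k,cast('scene',s,z).round(4),cast('top',t,z).round(4))
for n in('scene','top'):
    im=cv2.imread(f'pics/{n}0.png');h=cv2.cvtColor(im,cv2.COLOR_BGR2HSV)
    m=cv2.inRange(h,(0,0,60),(180,90,255))
    for k in cv2.findContours(m,cv2.RETR_EXTERNAL,cv2.CHAIN_APPROX_NONE)[0]:
        if cv2.contourArea(k)>300:
            (u,v),ab,_=cv2.fitEllipse(k)
            if max(ab)<50: print(n,(u,v),ab,cast(n,(u,v),.01))
R=cv2.Rodrigues(r.get_obs()['orientation'])[0];print(R.round(3))
E
```

```text
red [ 0.5266 -0.2781] [ 0.5262 -0.2764]
blue [ 0.459  -0.0498] [ 0.4585 -0.0497]
yel [0.6195 0.0357] [0.617  0.0335]
grey [0.5137 0.252 ] [0.5083 0.249 ]
tin [0.483  0.1007] [0.4774 0.0974]
cone [ 0.6384 -0.1085] [ 0.6333 -0.1099]
scene (384.5531005859375, 243.958740234375) (40.45817947387695, 49.147064208984375) [0.51479573 0.25121701]
scene (257.31524658203125, 227.74916076660156) (21.738418579101562, 46.422183990478516) [0.5954771  0.02286322]
scene (187.0657958984375, 212.21072387695312) (29.066518783569336, 41.72219467163086) [ 0.62841568 -0.11920139]
scene (317.7842712402344, 196.8546142578125) (28.457612991333008, 33.777034759521484) [0.4660021  0.09493843]
top (205.47164916992188, 224.85540771484375) (22.12989616394043, 22.93622589111328) [0.4798069  0.10109854]
top (502.1429748535156, 230.1136016845703) (19.494264602661133, 41.25418472290039) [ 0.45243186 -0.60827919]
top (141.94232177734375, 213.82559204101562) (36.16535568237305, 38.17534637451172) [0.50861547 0.24882456]
top (419.6648864746094, 111.31085968017578) (11.92092227935791, 43.15029525756836) [ 0.7517917  -0.43236037]
[[-0.942  0.336 -0.   ]
 [ 0.336  0.942 -0.002]
 [-0.    -0.002 -1.   ]]
```

```bash
python3 -m crank '[[0.14,-0.14,0,0,1],[0.14,-0.14,0,0,1],[0.14,-0.14,0,0,1],[0.14,-0.14,0,0,1],[0.14,-0.14,0,0,1],[0.14,-0.14,0,0,1],[0.14,-0.14,0,0,1],[0.14,-0.14,0,0,1]]' 40; python3 -c "
from bench import r;print(r.get_obs()['joints'])"
```

```text
clock: 0.77
tcp_pos: [0.4518, 0.41, 0.2311]
orientation: [-0.536, -3.095, 0.001]
contact_force: [0.8, 0.5, 0.0]
grip_width: 0.0857
gripper_force: 0.0
[-0.92125564  0.37071006  0.10680924  1.72347255 -0.0446041   1.05028494
  0.42864205]
```

```bash
python3 -m crank '[[0,-0.19,0,0,1],[0,-0.19,0,0,1],[0,-0.19,0,0,1],[0,-0.19,0,0,1],[0,-0.19,0,0,1],[0,-0.19,0,0,1],[0,-0.19,0,0,1],[0,-0.19,0,0,1]]'; python3 -m crank '[[0.01,-0.19,0,0,1],[0.01,-0.19,0,0,1],[0.01,-0.19,0,0,1],[0.006,-0.19,0,0,1],[0,-0.02,-0.1,0,1],[0,0,-0.15,0,1],[0,0,-0.15,0,1],[0,0,0,0,1]]'
```

```text
clock: 1.43
tcp_pos: [0.4502, 0.1059, 0.2311]
orientation: [-0.536, -3.095, -0.0]
contact_force: [1.5, -0.5, -0.1]
grip_width: 0.0856
gripper_force: 0.0
clock: 2.1
tcp_pos: [0.4543, -0.0485, 0.147]
orientation: [-0.535, -3.087, 0.004]
contact_force: [-0.6, -0.3, 0.1]
grip_width: 0.0851
gripper_force: 0.0
```

```bash
python3 -m crank '[[0.022,-0.007,-0.1,0,1],[0,0,-0.1,0,1],[0,0,0,0,1],[0,0,0,0,1]]'; python3 -c "
from bench import r;o=r.get_obs();print(o['joints'],o['orientation'])"
```

```text
clock: 2.43
tcp_pos: [0.4621, -0.0496, 0.1118]
orientation: [-0.535, -3.094, 0.001]
contact_force: [1.0, -0.1, 0.6]
grip_width: 0.0858
gripper_force: 0.0
[-0.32233083  0.31390367  0.34859046  2.17077407 -0.1675579   0.68327766
  1.36916941] [-5.35429315e-01 -3.09396087e+00  7.02502612e-04]
```

```bash
python3 -m crank '[[-0.016,0,-0.1,0,1],[0,0,-0.1,0,1],[0,0,-0.1,0,1],[0,0,-0.1,0,1],[0,0,-0.034,0,1],[0,0,0,0,1],[0,0,0,0,1]]'; python3 -c "
from h import *
for n in('scene',): cv2.imwrite('pics/a.png',cv2.resize(r.grab_frame(n)[90:290,130:400],None,fx=2.5,fy=2.5))"
```

```text
clock: 3.02
tcp_pos: [0.4601, -0.0496, 0.0257]
orientation: [0.536, 3.094, 0.001]
contact_force: [0.2, -0.0, -0.4]
grip_width: 0.0851
gripper_force: 0.0
```

View pics/a.png

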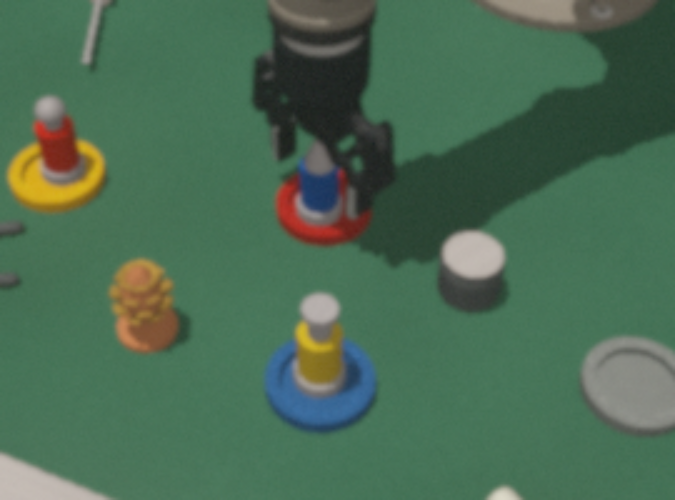

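The fingers straddle the blue punch (its head is at about 320,155 in the crop), evenly placed. Next I close them.

```bash
python3 -m crank '[[0,0,0,0,-1],[0,0,0,0,-1],[0,0,0,0,-1],[0,0,0,0,-1],[0,0,0,0,-1],[0,0,0,0,-1],[0,0,0,0,-1],[0,0,0,0,-1]]' 50;python3 -m crank '[[0,0,0,0,-1],[0,0,0,0,-1],[0,0,0,0,-1],[0,0,0,0,-1],[0,0,0,0,-1],[0,0,0,0,-1]]' 50
```

```text
clock: 3.73
tcp_pos: [0.4595, -0.0498, 0.0251]
orientation: [0.536, 3.095, 0.0]
contact_force: [-1.7, -0.4, 8.2]
grip_width: 0.0327
gripper_force: 49.0
clock: 4.23
tcp_pos: [0.4595, -0.0498, 0.0251]
orientation: [0.536, 3.095, 0.0]
contact_force: [-1.9, -0.5, 8.1]
grip_width: 0.0332
gripper_force: 49.0
```

```bash
python3 -m crank '[[0,0,0.03,0,-1],[0,0,0.08,0,-1],[0,0,0.1,0,-1],[0,0,0.1,0,-1],[0,0,0.1,0,-1],[0,0,0.1,0,-1],[0,0,0.09,0,-1],[0,0,0,0,-1]]'
```

```text
clock: 4.9
tcp_pos: [0.461, -0.0497, 0.1474]
orientation: [0.535, 3.091, 0.003]
contact_force: [1.0, 0.2, -2.6]
grip_width: 0.0329
gripper_force: 50.0
```

```bash
python3 -m crank '[[0.01,0.06,0,0,-1],[0.03,0.14,0,0,-1],[0.03,0.18,0,0,-1],[0.03,0.18,0,0,-1],[0.03,0.18,0,0,-1],[0.03,0.18,0,0,-1],[0.03,0.18,0,0,-1],[0.03,0.18,0,0,-1]]';python3 -m crank '[[0.02,0.14,0,0,-1],[0.01,0.08,0,0,-1],[0,0,0,0,-1],[0,0,0,0,-1],[0,0,0,0,-1]]'
```

```text
clock: 5.57
tcp_pos: [0.5024, 0.2078, 0.1432]
orientation: [-0.535, -3.094, 0.002]
contact_force: [1.1, 0.2, -2.3]
grip_width: 0.033
gripper_force: 50.1
clock: 5.98
tcp_pos: [0.5089, 0.2482, 0.1437]
orientation: [-0.538, -3.094, 0.003]
contact_force: [-0.1, -0.2, -2.8]
grip_width: 0.033
gripper_force: 50.2
```

```bash
python3 -m crank '[[0.01,0.01,-0.06,0,-1],[0,0,-0.1,0,-1],[0,0,-0.1,0,-1],[0,0,-0.1,0,-1],[0,0,-0.1,0,-1],[0,0,-0.06,0,-1],[0,0,-0.03,0,-1],[0,0,0,0,-1]]';python3 -m crank '[[0,0,-0.02,0,-1],[0,0,-0.01,0,-1],[0,0,0,0,-1],[0,0,0,0,-1]]'
```

```text
clock: 6.65
tcp_pos: [0.5106, 0.2511, 0.0331]
orientation: [-0.537, -3.094, 0.003]
contact_force: [-0.1, -0.8, -2.1]
grip_width: 0.0326
gripper_force: 50.2
clock: 6.98
tcp_pos: [0.5116, 0.2526, 0.0291]
orientation: [0.536, 3.095, 0.001]
contact_force: [-0.3, 0.8, -3.1]
grip_width: 0.0329
gripper_force: 50.2
```

```bash
python3 -m crank '[[0,0,-0.008,0,-1],[0,0,-0.008,0,-1],[0,0,0,0,-1],[0,0,0,0,-1],[0,0,0,0,-1]]';  python3 -c "
from h import *
for n in('scene',): cv2.imwrite('pics/b.png',cv2.resize(r.grab_frame(n)[140:290,280:480],None,fx=3,fy=3))"
```

```text
clock: 7.4
tcp_pos: [0.5113, 0.2524, 0.0253]
orientation: [0.536, 3.096, 0.0]
contact_force: [0.1, 0.5, -2.6]
grip_width: 0.033
gripper_force: 50.2
```

View pics/b.png

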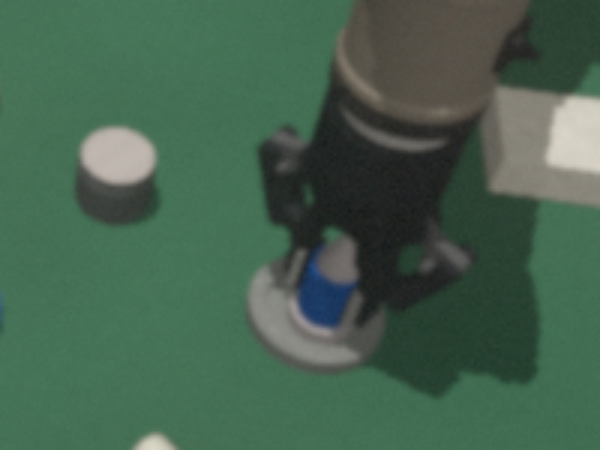

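The blue punch hangs inside the grey recess (foot at about 325,320 in the crop) but isn't bearing yet, so I lower until there is contact.

```bash
python3 -m crank '[[0,0,-0.005,0,-1],[0,0,0,0,-1],[0,0,0,0,-1]]'; python3 -m crank '[[0,0,-0.005,0,-1],[0,0,0,0,-1],[0,0,0,0,-1]]'
```

```text
clock: 7.7
tcp_pos: [0.5114, 0.2524, 0.0252]
orientation: [-0.536, -3.095, -0.001]
contact_force: [-2.3, -1.7, 6.4]
grip_width: 0.0331
gripper_force: 51.1
clock: 7.95
tcp_pos: [0.5114, 0.2524, 0.0251]
orientation: [-0.536, -3.095, -0.001]
contact_force: [-5.5, -2.4, 16.9]
grip_width: 0.0329
gripper_force: 52.2
```

```bash
python3 -m crank '[[0,0,0.006,0,-1],[0,0,0,0,0],[0,0,0,0,0.5],[0,0,0,0,1],[0,0,0,0,1],[0,0,0,0,1],[0,0,0,0,1],[0,0,0,0,1]]';python3 -m crank '[[0,0,0,0,1],[0,0,0.06,0,1],[0,0,0.12,0,1],[0,0,0.15,0,1],[0,0,0.15,0,1],[0,0,0.12,0,1],[0,0,0,0,1]]'
```

```text
clock: 8.62
tcp_pos: [0.5113, 0.2523, 0.0244]
orientation: [-0.536, -3.095, 0.0]
contact_force: [0.5, 0.5, 0.7]
grip_width: 0.0852
gripper_force: 0.0
clock: 9.2
tcp_pos: [0.5144, 0.2537, 0.1505]
orientation: [0.536, 3.089, 0.01]
contact_force: [-0.1, 1.0, -1.7]
grip_width: 0.0853
gripper_force: 0.0
```

```bash
python3 -m crank '[[0,-0.15,0,0,1],[0,-0.2,0,0,1],[0,-0.2,0,0,1],[0,-0.2,0,0,1],[0,-0.2,0,0,1],[0,-0.2,0,0,1],[0,-0.2,0,0,1],[0,-0.2,0,0,1]]';python3 -m crank '[[0.015,-0.2,0,0,1],[0.015,-0.2,0,0,1],[0.015,-0.2,0,0,1],[0.015,-0.2,0,0,1],[0.015,-0.2,0,0,1],[0,-0.097,0,0,1],[0,0,0,0,1],[0,0,0,0,1]]'; python3 -m crank '[[0,0,0,0,1],[0,0,0,0,1],[0,0,0,0,1]]'
```

```text
clock: 9.87
tcp_pos: [0.5108, -0.0595, 0.145]
orientation: [0.536, 3.095, 0.001]
contact_force: [0.3, 0.1, -0.5]
grip_width: 0.0853
gripper_force: 0.0
clock: 10.53
tcp_pos: [0.5256, -0.2783, 0.1446]
orientation: [-0.54, -3.094, 0.0]
contact_force: [-0.3, 0.3, 0.0]
grip_width: 0.0851
gripper_force: 0.0
clock: 10.78
tcp_pos: [0.5267, -0.2751, 0.1445]
orientation: [-0.532, -3.096, -0.001]
contact_force: [0.5, 0.2, -0.4]
grip_width: 0.0854
gripper_force: 0.0
```

```bash
python3 -m crank '[[0,0,-0.06,0,1],[0,0,-0.12,0,1],[0,0,-0.14,0,1],[0,0,-0.14,0,1],[0,0,-0.1,0,1],[0,0,-0.036,0,1],[0,0,0,0,1],[0,0,0,0,1]]';python3 -m crank '[[0,0,0,0,-1],[0,0,0,0,-1],[0,0,0,0,-1],[0,0,0,0,-1],[0,0,0,0,-1],[0,0,0,0,-1],[0,0,0,0,-1],[0,0,0,0,-1]]' 50; python3 -m crank '[[0,0,0,0,-1],[0,0,0,0,-1]]'
```

```text
clock: 11.45
tcp_pos: [0.5264, -0.2769, 0.0254]
orientation: [-0.535, -3.095, 0.0]
contact_force: [0.7, 0.3, 0.6]
grip_width: 0.0854
gripper_force: 0.0
clock: 12.12
tcp_pos: [0.5268, -0.2775, 0.0263]
orientation: [0.536, 3.094, -0.0]
contact_force: [-1.8, 0.9, 6.5]
grip_width: 0.0327
gripper_force: 49.2
clock: 12.28
tcp_pos: [0.5268, -0.2775, 0.0263]
orientation: [0.536, 3.094, -0.0]
contact_force: [-1.6, 0.1, 5.7]
grip_width: 0.0331
gripper_force: 49.2
```

```bash
python3 -m crank '[[0,0,0.03,0,-1],[0,0,0.08,0,-1],[0,0,0.1,0,-1],[0,0,0.12,0,-1],[0,0,0.12,0,-1],[0,0,0.1,0,-1],[0,0,0.05,0,-1],[0,0,0,0,-1]]'; python3 -m crank '[[-0.02,0.07,0,0,-1],[-0.05,0.15,0,0,-1],[-0.06,0.18,0,0,-1],[-0.06,0.18,0,0,-1],[-0.06,0.18,0,0,-1],[-0.05,0.18,0,0,-1],[-0.038,0.14,0,0,-1],[-0.02,0.068,0,0,-1]]'; python3 -m crank '[[0,0,0,0,-1],[0,0,0,0,-1],[0,0,0,0,-1]]'
```

```text
clock: 12.95
tcp_pos: [0.5274, -0.2776, 0.1476]
orientation: [0.535, 3.092, -0.001]
contact_force: [-0.6, -0.5, -2.4]
grip_width: 0.033
gripper_force: 49.9
clock: 13.62
tcp_pos: [0.4515, -0.0428, 0.1436]
orientation: [-0.527, -3.092, -0.001]
contact_force: [-0.2, 0.4, -2.6]
grip_width: 0.0327
gripper_force: 50.2
clock: 13.87
tcp_pos: [0.454, -0.0479, 0.1446]
orientation: [-0.536, -3.094, 0.001]
contact_force: [0.0, -0.1, -2.7]
grip_width: 0.0329
gripper_force: 50.2
```

```bash
python3 -m crank '[[0.005,0,-0.06,0,-1],[0,0,-0.12,0,-1],[0,0,-0.12,0,-1],[0,0,-0.12,0,-1],[0,0,-0.1,0,-1],[0,0,-0.05,0,-1],[0,0,-0.015,0,-1],[0,0,0,0,-1]]'; python3 -m crank '[[0,0,0,0,-1],[0,0,-0.005,0,-1],[0,0,0,0,-1],[0,0,0,0,-1]]'
```

```text
clock: 14.53
tcp_pos: [0.4554, -0.0483, 0.0278]
orientation: [-0.538, -3.094, 0.001]
contact_force: [-0.1, -0.2, -2.2]
grip_width: 0.0331
gripper_force: 50.1
clock: 14.87
tcp_pos: [0.4563, -0.0474, 0.028]
orientation: [0.535, 3.094, 0.001]
contact_force: [0.6, 0.3, -2.2]
grip_width: 0.0332
gripper_force: 50.1
```

```bash
python3 -m crank '[[0,0,-0.006,0,-1],[0,0,0,0,-1],[0,0,0,0,-1]]'; python3 -m crank '[[0,0,-0.005,0,-1],[0,0,0,0,-1],[0,0,0,0,-1]]';python3 -c "
from h import *
for n in('scene',): cv2.imwrite('pics/c.png',cv2.resize(r.grab_frame(n)[90:290,130:430],None,fx=2.5,fy=2.5))"
```

```text
clock: 15.12
tcp_pos: [0.4559, -0.0473, 0.0263]
orientation: [0.535, 3.095, 0.0]
contact_force: [-0.8, 0.8, -0.4]
grip_width: 0.0327
gripper_force: 50.1
clock: 15.37
tcp_pos: [0.4559, -0.0473, 0.0262]
orientation: [0.536, 3.095, 0.002]
contact_force: [-4.9, 0.7, 17.0]
grip_width: 0.0329
gripper_force: 52.3
```

View pics/c.png

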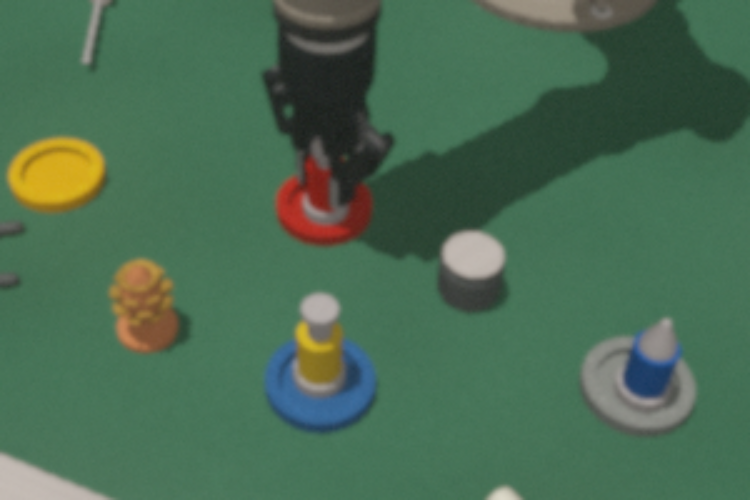

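The red punch stands in the red recess (about 325,205 in the crop) and the blue one stands upright in grey (650,370). I release red and go for yellow.

```bash
python3 -m crank '[[0,0,0.005,0,-1],[0,0,0,0,0],[0,0,0,0,0.5],[0,0,0,0,1],[0,0,0,0,1],[0,0,0,0,1],[0,0,0,0,1],[0,0,0,0,1]]';python3 -m crank '[[0,0,0,0,1],[0,0,0.06,0,1],[0,0,0.12,0,1],[0,0,0.15,0,1],[0,0,0.15,0,1],[0,0,0.12,0,1],[0,0,0,0,1]]'; python3 -m crank '[[0.06,0.03,0,0,1],[0.15,0.08,0,0,1],[0.18,0.09,0,0,1],[0.18,0.09,0,0,1],[0.16,0.08,0,0,1],[0.08,0.04,0,0,1],[0,0,0,0,1],[0,0,0,0,1]]'; python3 -m crank '[[0,0,0,0,1],[0,0,0,0,1]]'
```

```text
clock: 16.08
tcp_pos: [0.4557, -0.0475, 0.026]
orientation: [-0.536, -3.095, 0.0]
contact_force: [-0.2, -0.4, 0.6]
grip_width: 0.0852
gripper_force: 0.0
clock: 16.67
tcp_pos: [0.4585, -0.0476, 0.1502]
orientation: [0.535, 3.088, 0.004]
contact_force: [1.1, -0.3, 0.8]
grip_width: 0.0852
gripper_force: 0.0
clock: 17.33
tcp_pos: [0.6178, 0.0356, 0.1438]
orientation: [-0.533, -3.093, 0.002]
contact_force: [0.2, -1.2, 0.2]
grip_width: 0.0857
gripper_force: 0.0
clock: 17.5
tcp_pos: [0.6165, 0.0337, 0.1452]
orientation: [-0.537, -3.093, 0.001]
contact_force: [0.1, -0.7, -0.5]
grip_width: 0.0854
gripper_force: 0.0
```

```bash
python3 -m crank '[[0.004,0,-0.06,0,1],[0,0,-0.12,0,1],[0,0,-0.14,0,1],[0,0,-0.14,0,1],[0,0,-0.1,0,1],[0,0,-0.036,0,1],[0,0,0,0,1],[0,0,0,0,1]]';python3 -m crank '[[0,0,0,0,-1],[0,0,0,0,-1],[0,0,0,0,-1],[0,0,0,0,-1],[0,0,0,0,-1],[0,0,0,0,-1],[0,0,0,0,-1],[0,0,0,0,-1]]' 50; python3 -m crank '[[0,0,0,0,-1],[0,0,0,0,-1]]'; python3 -m crank '[[0,0,0.03,0,-1],[0,0,0.08,0,-1],[0,0,0.1,0,-1],[0,0,0.12,0,-1],[0,0,0.12,0,-1],[0,0,0.1,0,-1],[0,0,0.05,0,-1],[0,0,0,0,-1]]'
```

```text
clock: 18.17
tcp_pos: [0.6185, 0.0341, 0.0272]
orientation: [0.537, 3.095, -0.0]
contact_force: [0.1, -0.1, 0.1]
grip_width: 0.0853
gripper_force: 0.0
clock: 18.83
tcp_pos: [0.6189, 0.0341, 0.028]
orientation: [0.536, 3.095, 0.0]
contact_force: [-2.0, -1.7, 6.4]
grip_width: 0.0326
gripper_force: 49.1
clock: 19.0
tcp_pos: [0.6189, 0.034, 0.028]
orientation: [0.536, 3.095, 0.0]
contact_force: [-1.1, -1.3, 6.0]
grip_width: 0.0326
gripper_force: 49.1
clock: 19.67
tcp_pos: [0.6198, 0.0348, 0.1492]
orientation: [0.535, 3.092, 0.002]
contact_force: [0.4, -0.0, -3.5]
grip_width: 0.0326
gripper_force: 50.1
```

```bash
python3 -m crank '[[-0.015,-0.06,0,0,-1],[-0.04,-0.14,0,0,-1],[-0.05,-0.18,0,0,-1],[-0.05,-0.18,0,0,-1],[-0.05,-0.18,0,0,-1],[-0.05,-0.18,0,0,-1],[-0.05,-0.18,0,0,-1],[-0.05,-0.18,0,0,-1]]'; python3 -m crank '[[-0.04,-0.15,0,0,-1],[-0.03,-0.13,0,0,-1],[0,0,0,0,-1],[0,0,0,0,-1],[0,0,0,0,-1]]'
```

```text
clock: 20.33
tcp_pos: [0.5447, -0.2235, 0.1449]
orientation: [-0.536, -3.092, 0.0]
contact_force: [0.9, 0.7, -3.7]
grip_width: 0.0329
gripper_force: 50.3
clock: 20.75
tcp_pos: [0.5321, -0.2771, 0.1452]
orientation: [-0.536, -3.092, -0.001]
contact_force: [-0.2, 0.1, -3.8]
grip_width: 0.0329
gripper_force: 50.6
```

Down to about z = 0.029: −0.58 in all.

```bash
python3 -m crank '[[0.005,0,-0.06,0,-1],[0,0,-0.12,0,-1],[0,0,-0.12,0,-1],[0,0,-0.12,0,-1],[0,0,-0.1,0,-1],[0,0,-0.05,0,-1],[0,0,-0.01,0,-1],[0,0,0,0,-1]]'; python3 -m crank '[[0,0,0,0,-1],[0,0,-0.003,0,-1],[0,0,0,0,-1],[0,0,0,0,-1]]'; python3 -m crank '[[0,0,-0.005,0,-1],[0,0,0,0,-1],[0,0,0,0,-1]]'
```

```text
clock: 21.42
tcp_pos: [0.5345, -0.2767, 0.0302]
orientation: [-0.534, -3.095, -0.001]
contact_force: [0.6, 1.0, -4.0]
grip_width: 0.033
gripper_force: 50.6
clock: 21.75
tcp_pos: [0.5349, -0.2776, 0.0311]
orientation: [0.536, 3.094, -0.0]
contact_force: [-0.8, -0.0, -3.9]
grip_width: 0.0329
gripper_force: 50.6
clock: 22.0
tcp_pos: [0.5345, -0.2775, 0.0294]
orientation: [0.536, 3.095, 0.0]
contact_force: [0.2, -0.2, -3.6]
grip_width: 0.033
gripper_force: 50.6
```

```bash
python3 -m crank '[[0,0,-0.006,0,-1],[0,0,0,0,-1],[0,0,0,0,-1]]'; python3 -m crank '[[0,0,-0.005,0,-1],[0,0,0,0,-1],[0,0,0,0,-1]]';python3 -c "
from h import *
for n in('scene',): cv2.imwrite('pics/d.png',cv2.resize(r.grab_frame(n)[90:290,100:400],None,fx=2.5,fy=2.5))"
```

```text
clock: 22.25
tcp_pos: [0.5345, -0.2775, 0.0281]
orientation: [0.536, 3.096, 0.0]
contact_force: [0.5, 0.4, -3.0]
grip_width: 0.033
gripper_force: 50.6
clock: 22.5
tcp_pos: [0.5345, -0.2775, 0.028]
orientation: [0.536, 3.095, 0.001]
contact_force: [-2.7, 0.9, 5.3]
grip_width: 0.0326
gripper_force: 51.6
```

View pics/d.png

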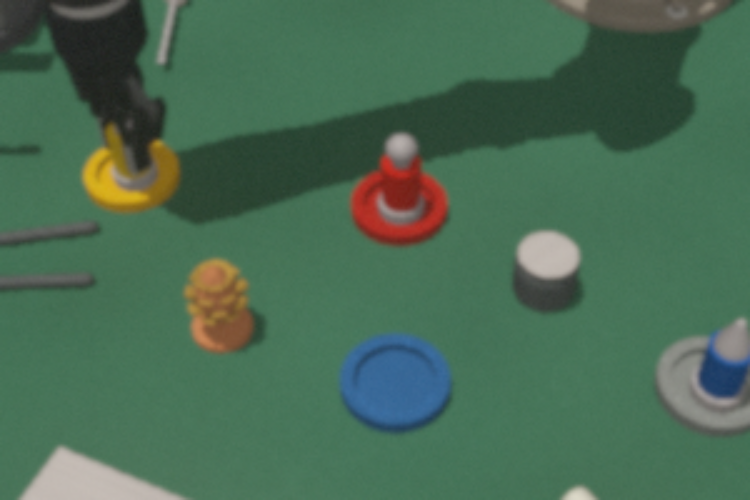

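Red stands flat at (400,190) and yellow is seated in its recess at (135,175). I release yellow and go for the parked blue.

```bash
python3 -m crank '[[0,0,0.003,0,-1],[0,0,0,0,0],[0,0,0,0,0.5],[0,0,0,0,1],[0,0,0,0,1],[0,0,0,0,1],[0,0,0,0,1],[0,0,0,0,1]]';python3 -m crank '[[0,0,0,0,1],[0,0,0.06,0,1],[0,0,0.12,0,1],[0,0,0.15,0,1],[0,0,0.15,0,1],[0,0,0.12,0,1],[0,0,0,0,1]]'; python3 -m crank '[[0,0.15,0,0,1],[0,0.2,0,0,1],[0,0.2,0,0,1],[0,0.2,0,0,1],[0,0.2,0,0,1],[0,0.2,0,0,1],[0,0.2,0,0,1],[0,0.2,0,0,1]]'; python3 -m crank '[[-0.02,0.2,0,0,1],[-0.02,0.2,0,0,1],[-0.02,0.2,0,0,1],[-0.02,0.2,0,0,1],[-0.02,0.2,0,0,1],[-0.016,0.1,0,0,1],[0,0,0,0,1],[0,0,0,0,1]]';python3 -m crank '[[0,0,0,0,1],[0,0,0,0,1],[0,0,0,0,1]]'
```

```text
clock: 23.22
tcp_pos: [0.5345, -0.2775, 0.0277]
orientation: [0.536, 3.096, -0.0]
contact_force: [0.1, -0.5, 0.2]
grip_width: 0.0855
gripper_force: 0.0
clock: 23.8
tcp_pos: [0.5373, -0.2794, 0.1539]
orientation: [0.535, 3.086, -0.003]
contact_force: [0.1, -0.2, 0.0]
grip_width: 0.0854
gripper_force: 0.0
clock: 24.47
tcp_pos: [0.534, 0.0343, 0.1481]
orientation: [0.536, 3.095, 0.0]
contact_force: [0.5, 0.4, 1.2]
grip_width: 0.0855
gripper_force: 0.0
clock: 25.13
tcp_pos: [0.5106, 0.2539, 0.1477]
orientation: [-0.531, -3.096, 0.0]
contact_force: [0.4, -0.3, -0.0]
grip_width: 0.0856
gripper_force: 0.0
clock: 25.38
tcp_pos: [0.5117, 0.2507, 0.1478]
orientation: [0.54, 3.095, -0.001]
contact_force: [0.1, -0.7, -0.0]
grip_width: 0.0856
gripper_force: 0.0
```

Down to about 0.026: −0.61.

```bash
python3 -m crank '[[0,0,-0.06,0,1],[0,0,-0.12,0,1],[0,0,-0.14,0,1],[0,0,-0.14,0,1],[0,0,-0.1,0,1],[0,0,-0.045,0,1],[0,0,0,0,1],[0,0,0,0,1]]';python3 -m crank '[[0,0,0,0,-1],[0,0,0,0,-1],[0,0,0,0,-1],[0,0,0,0,-1],[0,0,0,0,-1],[0,0,0,0,-1],[0,0,0,0,-1],[0,0,0,0,-1]]' 50; python3 -m crank '[[0,0,0,0,-1],[0,0,0,0,-1]]'; python3 -m crank '[[0,0,0.03,0,-1],[0,0,0.08,0,-1],[0,0,0.1,0,-1],[0,0,0.12,0,-1],[0,0,0.12,0,-1],[0,0,0.1,0,-1],[0,0,0.05,0,-1],[0,0,0,0,-1]]'
```

```text
clock: 26.05
tcp_pos: [0.5115, 0.252, 0.0266]
orientation: [-0.537, -3.095, 0.001]
contact_force: [-1.2, 0.7, 0.6]
grip_width: 0.0852
gripper_force: 0.0
clock: 26.72
tcp_pos: [0.5116, 0.2528, 0.0277]
orientation: [0.536, 3.095, 0.001]
contact_force: [-1.2, -1.0, 6.5]
grip_width: 0.0331
gripper_force: 49.2
clock: 26.88
tcp_pos: [0.5117, 0.2528, 0.0277]
orientation: [0.536, 3.095, 0.001]
contact_force: [-0.8, -1.3, 6.3]
grip_width: 0.0328
gripper_force: 49.2
clock: 27.55
tcp_pos: [0.5125, 0.2532, 0.1491]
orientation: [0.535, 3.093, 0.005]
contact_force: [-0.2, -0.9, -2.8]
grip_width: 0.0326
gripper_force: 49.9
```

```bash
python3 -m crank '[[0.03,-0.06,0,0,-1],[0.07,-0.14,0,0,-1],[0.09,-0.177,0,0,-1],[0.09,-0.18,0,0,-1],[0.09,-0.18,0,0,-1],[0.09,-0.18,0,0,-1],[0.057,-0.1,0,0,-1],[0.03,-0.06,0,0,-1]]'; python3 -m crank '[[0,0,0,0,-1],[0,0,0,0,-1],[0,0,0,0,-1],[0,0,0,0,-1]]';  python3 -m crank '[[0,0,-0.06,0,-1],[0,0,-0.12,0,-1],[0,0,-0.12,0,-1],[0,0,-0.12,0,-1],[0,0,-0.1,0,-1],[0,0,-0.05,0,-1],[0,0,0,0,-1],[0,0,0,0,-1]]'; python3 -m crank '[[0,0,0,0,-1],[0,0,-0.01,0,-1],[0,0,0,0,-1],[0,0,0,0,-1]]'
```

```text
clock: 28.22
tcp_pos: [0.621, 0.0322, 0.1451]
orientation: [-0.544, -3.093, 0.004]
contact_force: [-0.4, 0.3, -3.0]
grip_width: 0.0329
gripper_force: 50.1
clock: 28.55
tcp_pos: [0.6198, 0.0397, 0.1461]
orientation: [-0.531, -3.095, -0.001]
contact_force: [-0.4, 0.4, -1.4]
grip_width: 0.0328
gripper_force: 50.1
clock: 29.22
tcp_pos: [0.6205, 0.0376, 0.0325]
orientation: [-0.535, -3.095, 0.0]
contact_force: [0.4, 0.4, -2.4]
grip_width: 0.0332
gripper_force: 50.0
clock: 29.55
tcp_pos: [0.6211, 0.0372, 0.0315]
orientation: [0.536, 3.094, 0.001]
contact_force: [0.7, 0.5, -3.0]
grip_width: 0.0328
gripper_force: 50.0
```

```bash
python3 -m crank '[[0,0,-0.008,0,-1],[0,0,0,0,-1],[0,0,0,0,-1]]'; python3 -m crank '[[0,0,-0.006,0,-1],[0,0,0,0,-1],[0,0,0,0,-1]]'; python3 -m crank '[[0,0,-0.005,0,-1],[0,0,0,0,-1],[0,0,0,0,-1]]';python3 -c "
from h import *
for n in('scene',): cv2.imwrite('pics/e.png',cv2.resize(r.grab_frame(n)[90:290,120:420],None,fx=2.5,fy=2.5))"
```

```text
clock: 29.8
tcp_pos: [0.6206, 0.0372, 0.0291]
orientation: [-0.536, -3.096, -0.0]
contact_force: [-0.5, 0.3, -2.5]
grip_width: 0.033
gripper_force: 50.0
clock: 30.05
tcp_pos: [0.6207, 0.0371, 0.0278]
orientation: [-0.536, -3.095, 0.0]
contact_force: [-0.2, 0.3, -2.2]
grip_width: 0.033
gripper_force: 50.1
clock: 30.3
tcp_pos: [0.6207, 0.0371, 0.0277]
orientation: [-0.536, -3.095, -0.001]
contact_force: [-3.2, 0.1, 5.9]
grip_width: 0.0328
gripper_force: 51.0
```

View pics/e.png

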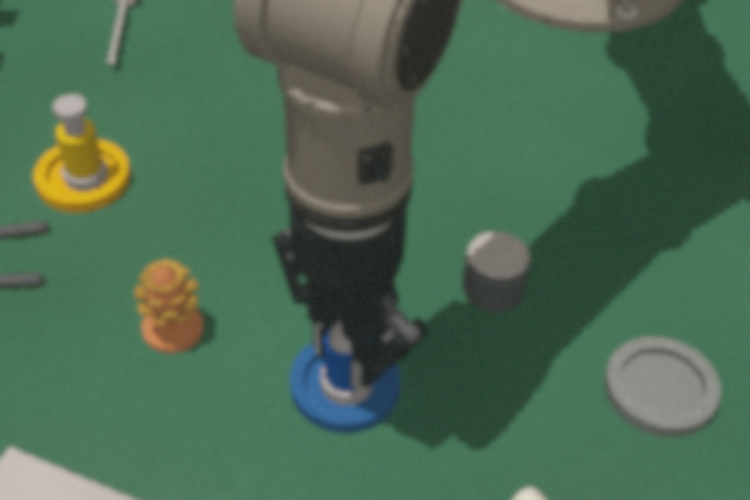

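Blue is seated in the blue recess (345,385), grey is empty, and yellow stands flat. I release blue, retreat upward and towards the base, and check everything.

```bash
python3 -m crank '[[0,0,0.003,0,-1],[0,0,0,0,0],[0,0,0,0,0.5],[0,0,0,0,1],[0,0,0,0,1],[0,0,0,0,1],[0,0,0,0,1],[0,0,0,0,1]]';python3 -m crank '[[0,0,0,0,1],[0,0,0.06,0,1],[0,0,0.12,0,1],[0,0,0.15,0,1],[0,0,0.15,0,1],[0,0,0.15,0,1],[0,0,0.15,0,1],[0,0,0.1,0,1]]'; python3 -m crank '[[0,0.15,0,0,1],[0,0.2,0,0,1],[0,0.2,0,0,1],[0,0.2,0,0,1],[0,0.2,0,0,1],[0,0.2,0,0,1],[0,0.2,0,0,1],[0,0.1,0,0,1]]'; python3 -m crank '[[0,0,0,0,1],[0,0,0,0,1],[0,0,0,0,1],[0,0,0,0,1]]'; python3 -c "
from h import *
a=cv2.resize(r.grab_frame('scene')[100:280,120:420],None,fx=2,fy=2);b=cv2.resize(r.grab_frame('top')[130:260,100:400],None,fx=2,fy=2)
cv2.imwrite('pics/f.png',cv2.resize(np.vstack([a,b]),None,fx=.95,fy=.95))"
```

```text
clock: 31.02
tcp_pos: [0.6207, 0.0371, 0.0275]
orientation: [-0.536, -3.096, 0.0]
contact_force: [0.5, -0.9, 0.6]
grip_width: 0.0856
gripper_force: 0.0
clock: 31.68
tcp_pos: [0.6217, 0.0369, 0.2077]
orientation: [0.536, 3.092, 0.002]
contact_force: [0.8, 0.8, 0.8]
grip_width: 0.0853
gripper_force: 0.0
clock: 32.35
tcp_pos: [0.6188, 0.3342, 0.2042]
orientation: [-0.526, -3.096, -0.005]
contact_force: [-0.6, 2.0, -0.5]
grip_width: 0.0854
gripper_force: 0.0
clock: 32.68
tcp_pos: [0.6215, 0.3244, 0.204]
orientation: [0.541, 3.094, -0.002]
contact_force: [-0.2, -0.3, 0.9]
grip_width: 0.0853
gripper_force: 0.0
```

View pics/f.png

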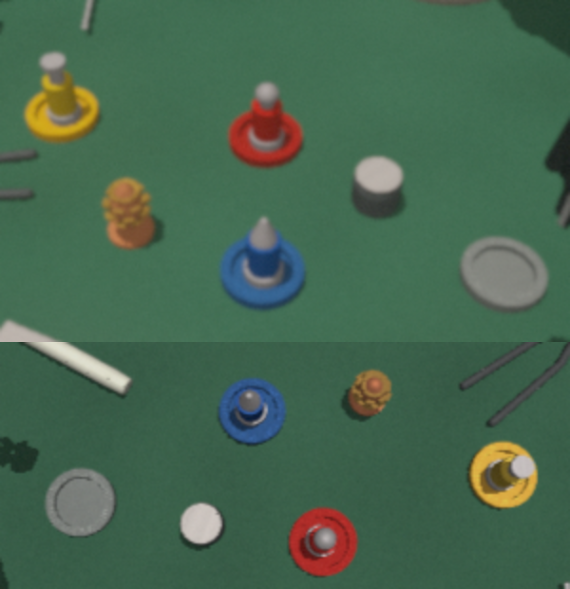

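Both views show every punch upright in the holder of its own colour (scene view: yellow 60,100; red 265,125; blue 263,262). Grey is empty at (503,272), and the tin and cone are where they were.

```bash
python3 -c "
from bench import r;print(r.hand_in())"
```

```text
the job is handed in; nothing more can be done
None
```

I handed the job in at about 33 s: the last pictures show each punch upright in the holder of its own colour, the grey holder empty, and the tin and cone standing where they were.

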